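Feed the foam blank one turn of the hand wheel

ROBOT

A 7-joint arm with a two-finger parallel gripper is mounted at the origin on the work surface. World frame = base frame: x ahead of the robot, y to its left, z up, the work surface at z = 0. Lengths are in m, angles in degrees, forces in N, time in s.
With the tool pointing down it reaches from about 0.425 to 0.875 m from the base axis. Payload 4.7 kg.
Tool frame: the origin (TCP) lies between the finger pads; the fingertips stand env.finger_overhang ahead of it and the grasp point (between the pads) lies 5 mm behind it (env.finger_overhang is the distance from the TCP to the fingertips, in m); z points along the fingers, y is the line along which they close (so a half turn about z gives the same grasp; the last joint's range is limited). The gripper opens to 87 mm and grips with 3 to 60 N. Pads are 19 mm wide; open, the fingers measure 117 mm over their backs; the gripper's body (75 mm by 190 mm) begins 51 mm behind the grasp point.
Start: joints at [-66.629, 18.392, -4.016, 83.108, 1.295, 78.541, -3.26], TCP at [0.249, 0.6, 0.202] pointing down, gripper open.
Joint ranges: [-163.93, 163.93], [-17.29, 119.83], [-79.2, 71.16], [3.27, 140.29], [-89.18, 269.18], [5.43, 117.66], [-154.24, 154.24]. Speed limits (degrees/s): [147.25, 147.25, 180, 180, 180, 180, 180].

INTERFACE

Orientations are given as [roll, pitch, yaw] about the fixed x, y, z axes, in that order (R = Rz(yaw) Ry(pitch) Rx(roll)).
In Python, from cell import telemetry, eyes, env, models gives the robot as it stands. The module is installed in compiled form; this text tells all that it offers.
- The arm moves only by the tool drive_tool, never from a script. Its arguments are lists of equal length, an entry for each row: "angular": the turn, a rotation vector about the tool's x, y, z in rad, a list of three; "delta_pos": the shift along the tool's x, y, z in cm, a list of three; "gripper": the finger opening in cm, from 0 to 8.7. A call has 1 to 20 rows; each row shifts and turns the commanded pose from where the row before left it, along the tool's axes as they then stand; what a row does not reach is not made up. A row lasts 1/10 s, in which the tool goes at most 50 mm and 8.59 degrees, less where a joint would pass 70% of its speed; a pose out of reach is approached as far as the arm can. A call with a gripper value outside its range is refused whole. The fingers move at their own pace and stop on an object; "squeeze" is the grip in N (left out, the last holds). Time passes only in rows, so rows that do not move let the fingers close. It gives the time, the measured TCP pose, the force, the opening and the grip force at its end, in the units of the state.
- telemetry.get_obs(): the state, without advancing time (a new reading comes with each control period).
- eyes.read_camera(name): name is "scene" or "top" or "wrist"; returns a dict with "pixels" (420x560x3 uint8, red, green, blue), "mtx" (3x3 intrinsics, pixels), "D" ([k1, k2, p1, p2, k3] as OpenCV has them; the pictures are not rectified), "origin" and "orientation" of the camera in the world. Camera axes: x right, y down, z forward; pixel columns grow to the right and rows downward; lengths in m; the calibration is good to about 2 mm. A picture is of the moment at which its call begins. There is no depth.
- env.sign_off(): hands the job in; it is judged then, once.
Trained networks look in a picture, given as the dict that the camera call returned (one of the last four; its "shot" number tells which), for a name from the list of things; names that differ only in an ending like _2 or _b are one class to them, and where a whole thing is asked for, a point or a joint stands for the part that bears it (a point fixed in the world has none). Each returns a list of dicts, best first, with "p" (0 to 1); they miss things now and then, are a little off and sometimes report something else, mostly with a low value. They report only what shows in the picture. A call takes as long as a camera call.
- models.search_frame(picture, target): "centre" ([column, row] in pixels, amid what is visible of it).
- models.cut_out(picture, target): "pixels" (420x560 bool, what is visible of it) and "centre" ([column, row] in pixels, amid what is visible of it).
The state is a dict: "time_s": time; "qpos": joint angles; "joint_velocities": joint speeds; "effort": joint torques, N m; "tool_pos": TCP position; "tool_rot": TCP orientation; "force": force on the tool from outside, world axes, zero at the start; "wrist_torque": the same for the moment, N m; "grip_width": finger opening in m; "grasp_force": force on a finger pad.
Only numpy, scipy, OpenCV 4.12 (cv2) and the standard library are available. Lean on these libraries where they do the work, as an engineer would, in place of code of your own. Each camera call takes 0.05 s, during which the arm holds its last target. There are 200 camera calls.

TASK

Advance the foam blank under the cutter by one pass: push the feed slide's hand wheel round clockwise (seen from above) by its upright black handle, through exactly one full turn, so that the handle comes back to where it started. Only push the handle with the fingers, do not pull it up out of its socket, then move clear; leave the battery, the foam arch and the rotary tool lying where they are.

Things in the scene. Friction and masses are not known exactly. Their poses are not given: they have to be found in the camera images.
- wheel_axis (a point): Centre of the level hand wheel, on its vertical axis, 100 mm above the table, at the rim's mid-thickness; stays put. Dark steel wheel: rim 78 mm outer radius, 16 mm thick (top 108 mm above the table), three spokes, hub of 20 mm radius, top at 114 mm. No spring: about 2 to 4 N at the handle turns it, friction stops it as soon as the push ends; it turns both ways well past one turn.
- handle: Upright round black plastic handle on the rim, 62 mm tall, 20 mm across low down, 24 mm near the top, 70 mm from the wheel axis. Origin on its own axis at its foot, 108 mm above the table; z up, x radially outward; it does not spin. It drops into a socket, held by weight and a light clip: about 2.6 N of upward pull slides it up (40 mm at most); sideways pushes do not lift it.
- wheel (a joint): Angle of the hand wheel in rad, growing clockwise seen from above. It starts anywhere between 0.2 and 5.9. One full turn adds 6.283 and advances the foam block 20 mm away from the wheel.
- feeder: The grey feed slide, bolted down. Origin on the table under the wheel axis; from there the slide runs 435 mm along its -y axis (the robot's right, yaw within 0.4 rad) and 130 mm wide. Under the wheel a 90 mm square gearbox. Its sliding table carries a clamped foam block, top 102 mm above the table, under a cutter on a stand, 275 mm high in all, 270 mm from the wheel axis.
- battery: Bystander: a loose black battery pack standing on a 75 x 50 x 22 mm foot with a 40 mm round stem, 67 mm tall in all; origin at the centre of its underside.
- foam_arch: Bystander: a loose pale foam piece shaped like an arch or horseshoe, lying flat, about 112 x 88 mm and 40 mm tall; origin at about its middle, on its underside.
- rotary_tool: Bystander: a loose grey and black hand-held rotary tool lying on its side, about 220 mm long and 36 mm thick; origin at its middle on the table, its x axis points towards its bit.

How it is judged:
By the outcome, as a careful person would: the job done as asked, in the order asked, and still so for the second after the job is handed in, with the robot touching nothing.
It also fails if it takes over 54 s, if anything falls off the work surface, if the arm or the gripper's body presses on something with over 40 N, if the wrist force passes 120 N, or if a joint passes its speed limit or range.

## Working session

There is one attempt and no reset: what is moved stays moved. The work goes in short steps, Python scripts to look and compute and a tool call to move; the robot and the scene stay as the last step left them, time stands still between calls to the robot, and variables do not carry over. Pictures are saved under pics/ and viewed, at most 10 in all, crops included, and the job is handed in when it is done.

Besides the shell and the picture viewer there is one more tool, called after "Request:" by a JSON object that holds its "fn" and its "kwargs". drive_tool: Moves the arm, as the interface text tells. Its arguments: {"type":"object","properties":{"angular":{"type":"array","items":{"type":"array","items":{"type":"number"}}},"delta_pos":{"type":"array","items":{"type":"array","items":{"type":"number"}}},"gripper":{"type":"array","items":{"type":"number"}},"squeeze":{"type":"number"}},"required":["angular","delta_pos","gripper"]}

```bash
mkdir -p pics
cat > h.py <<'E'
import numpy as np, cv2
from cell import telemetry, eyes, env, models
from scipy.spatial.transform import Rotation as R
def rot(o):
    o=np.array(o,float)
    if o.shape==(3,3): return o
    if o.size==3: return R.from_euler('xyz',o,degrees=True).as_matrix()
    return R.from_quat(o).as_matrix()
def ray(p,px):
    u=cv2.undistortPoints(np.array([[px]],float),p['mtx'],np.array(p['D'],float))[0,0]
    return np.array(p['origin']),rot(p['orientation'])@np.array([u[0],u[1],1])
def onz(p,px,z):
    o,d=ray(p,px); return o+d*(z-o[2])/d[2]
def proj(p,X):
    Rm=rot(p['orientation']); rv,_=cv2.Rodrigues(Rm.T)
    return cv2.projectPoints(np.array(X,float).reshape(-1,3),rv,-Rm.T@np.array(p['origin']),p['mtx'],np.array(p['D'],float))[0][:,0]
def save(p,n): cv2.imwrite('pics/'+n,p['pixels'][:,:,::-1])
E
python3 - <<'E'
from h import *
print(env.finger_overhang, telemetry.get_obs())
ims=[]
for n in ['top','scene']:
    p=eyes.read_camera(n); ims.append(p); save(p,n+'0.png')
    print(n,p['origin'],p['orientation'],p['mtx'])
    for t,z in [('handle',.14),('wheel',.1),('feeder',.05),('battery',.03),('foam_arch',.02),('rotary_tool',.018)]:
        for m in models.cut_out(p,t)[:2]: print(t,round(m['p'],2),m['centre'],m['pixels'].sum(),onz(p,m['centre'],z).round(3))
E
```

```text
0.014 {'time_s': 0.0, 'qpos': array([-66.629587  ,  18.43708183,  -4.01662111,  83.17506898,
         1.29576549,  78.54132036,  -3.25955744]), 'joint_velocities': array([ 0.02200505,  0.07084443,  0.07870575,  0.02755924, -0.05003909,
       -0.03364702,  0.00868862]), 'effort': array([ 1.02224032e-03, -4.91298151e+01, -4.03768541e-01, -3.12523162e+01,
       -6.40287506e-02,  4.41648276e-02,  2.24713913e-04]), 'tool_pos': array([0.24921355, 0.59968069, 0.20108267]), 'tool_rot': array([-1.79891821e+02,  6.23361827e-03,  1.57440975e+02]), 'force': array([-0.3955629 , -0.55649401,  0.1255526 ]), 'wrist_torque': array([0.0552904 , 0.00341148, 0.02339605]), 'grasp_force': 0.0, 'grip_width': 0.08704693329168398}
top [0.39092399 0.12055344 1.09486927] [-169.03391714   -1.68110386  -90.77781879] [[531.30572405   0.         277.25786489]
 [  0.         531.30572405 213.26472693]
 [  0.           0.           1.        ]]
handle 0.58 [428.6, 256.7] 148 [ 0.493 -0.184  0.14 ]
wheel 0.64 [397.1, 238.1] 3077 [ 0.533 -0.139  0.1  ]
feeder 0.86 [465.7, 264.7] 16235 [ 0.486 -0.285  0.05 ]
battery 0.57 [358.7, 326.2] 1009 [ 0.369 -0.071  0.03 ]
foam_arch 0.89 [300.5, 216.4] 1572 [0.592 0.038 0.02 ]
rotary_tool 0.61 [411.3, 166.6] 1515 [ 0.698 -0.199  0.018]
scene [ 1.20425642 -0.13915768  0.66333223] [-129.81189734    0.60186263   68.24057806] [[501.82011922   0.         277.82903579]
 [  0.         501.82011922 212.2678604 ]
 [  0.           0.           1.        ]]
handle 0.76 [91.7, 209.2] 392 [ 0.494 -0.192  0.14 ]
wheel 0.84 [126.6, 227.0] 3511 [ 0.512 -0.146  0.1  ]
feeder 0.62 [95.7, 259.8] 14593 [ 0.517 -0.209  0.05 ]
battery 0.92 [158.1, 195.7] 674 [ 0.352 -0.072  0.03 ]
foam_arch 0.59 [251.7, 258.1] 2007 [0.587 0.049 0.02 ]
rotary_tool 0.82 [114.5, 352.9] 3332 [ 0.696 -0.209  0.018]
```

View pics/top0.png

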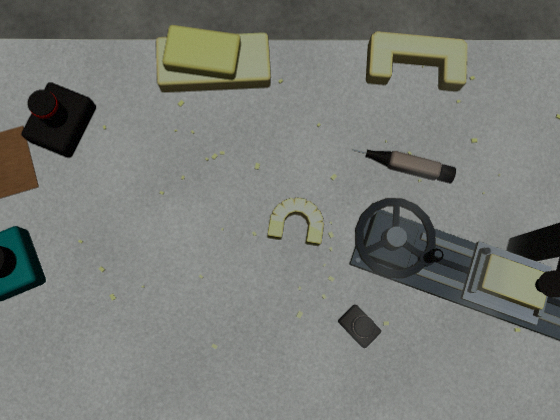

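View pics/scene0.png

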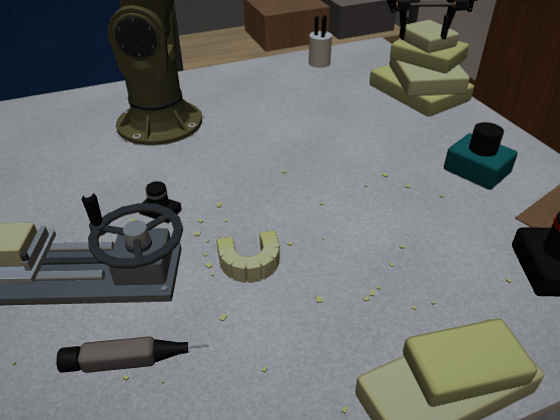

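The top view shows the wheel centred near (396,237) with the handle foot near (430,257). The battery is at (360,326) and the tool at (410,166), and both are clear of the wheel. The scene view agrees: handle at (92,209), wheel hub at (137,235). Next I'll fit the wheel centre and the handle.

```bash
cat >> h.py <<'E'
from scipy.optimize import least_squares
def mask_best(p,t):
    m=models.cut_out(p,t); return m[0]['pixels'].astype(np.uint8) if m else None
def handle_fit(ps,ms,C):
    # angle of handle (deg, math sense) by comparing rendered silhouette with masks
    def sil(p,a):
        a=np.radians(a); f=C+0.07*np.array([np.cos(a),np.sin(a)])
        t=np.linspace(0,2*np.pi,24); X=[]
        for z,r in [(.108,.010),(.14,.0105),(.165,.012),(.17,.011)]:
            X+=[[f[0]+r*np.cos(s),f[1]+r*np.sin(s),z] for s in t]
        h=cv2.convexHull(proj(p,X).astype(np.float32)).round().astype(np.int32)
        im=np.zeros((420,560),np.uint8); cv2.fillConvexPoly(im,h,1); return im
    A=np.arange(-180,180,1.0); out=[]
    for p,m in zip(ps,ms):
        out.append([ (sil(p,a)&m).sum()/max(1,(sil(p,a)|m).sum()) for a in A])
    out=np.array(out); return A,out
E
python3 - <<'E'
from h import *
Cs=[];P=[];M=[]
for n in ['top','scene']:
    p=eyes.read_camera(n); w=mask_best(p,'wheel'); h=mask_best(p,'handle'); P.append(p);M.append(h)
    w=w&~cv2.dilate(h,np.ones((5,5)))
    c=max(cv2.findContours(w,cv2.RETR_EXTERNAL,cv2.CHAIN_APPROX_NONE)[0],key=len)[:,0]
    hull=c
    for z in (.1,.108):
        X=np.array([onz(p,q,z)[:2] for q in hull.astype(float)])
        f=least_squares(lambda v:np.hypot(*(X-v[:2]).T)-v[2],[.53,-.14,.078],loss='soft_l1',f_scale=.002)
        r=np.hypot(*(X-f.x[:2]).T)-f.x[2]
        print(n,z,f.x.round(4),np.median(abs(r)).round(4))
    f=least_squares(lambda v:np.hypot(*(X-v).T)-.078,[.53,-.14],loss='soft_l1',f_scale=.002); print(f.x)
    Cs.append(f.x)
np.save('C.npy',np.mean(Cs,0))
for C in Cs+[np.mean(Cs,0)]:
    A,o=handle_fit(P,M,C); print(C.round(4),[ (A[i.argmax()],i.max().round(2)) for i in o],A[o.sum(0).argmax()])
p=P[0];im=cv2.resize(p['pixels'][150:330,320:560,::-1],None,fx=3,fy=3)
C=np.mean(Cs,0);t=np.linspace(0,6.28,60)
for r,z,c in [(.078,.1,(0,0,255)),(.078,.108,(0,255,0)),(.02,.114,(255,0,0))]:
    q=(proj(p,np.c_[C[0]+r*np.cos(t),C[1]+r*np.sin(t),0*t+z])-[320,150])*3
    cv2.polylines(im,[q.astype(np.int32)],True,c,1)
cv2.imwrite('pics/fit.png',im)
E
```

```text
top 0.1 [ 0.5331 -0.1284  0.0719] 0.0053
top 0.108 [ 0.532  -0.1264  0.0713] 0.0053
[ 0.53297794 -0.12796176]
scene 0.1 [ 0.5346 -0.1347  0.0782] 0.0015
scene 0.108 [ 0.5441 -0.1348  0.0771] 0.0015
[ 0.54397513 -0.13473186]
[ 0.533 -0.128] [(np.float64(-124.0), np.float64(0.58)), (np.float64(-118.0), np.float64(0.67))] -121.0
[ 0.544  -0.1347] [(np.float64(-134.0), np.float64(0.53)), (np.float64(-128.0), np.float64(0.67))] -130.0
[ 0.5385 -0.1313] [(np.float64(-128.0), np.float64(0.57)), (np.float64(-124.0), np.float64(0.67))] -126.0
```

View pics/fit.png

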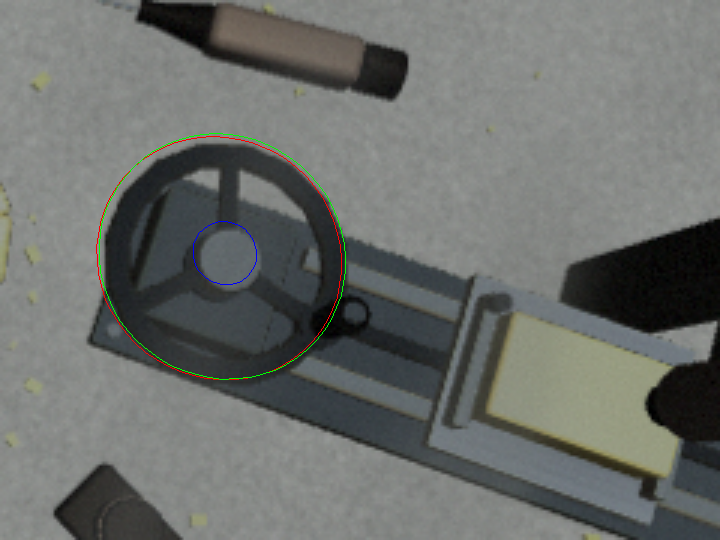

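The overlay is about 2 px off. The rim really spans crop columns 106–346 and rows 143–381, the hub top is at (228,258) and the handle top at (353,315). I'll recompute from these points.

Run:
```python
from h import *
p=eyes.read_camera('top')
g=lambda x,y:(320+x/3-.33,150+y/3-.33)
print('rimc',onz(p,g(226,262),.103),'hub',onz(p,g(228,258),.114),'top',onz(p,g(353,315),.17))
for a,b in [((106,262),(346,262)),((226,143),(226,381))]:
    print(np.linalg.norm(onz(p,g(*a),.103)-onz(p,g(*b),.103)))
s=eyes.read_camera('scene')
im=cv2.resize(s['pixels'][170:320,40:220,::-1],None,fx=4,fy=4,interpolation=cv2.INTER_CUBIC)
im=np.clip(im*1.6,0,255).astype(np.uint8)
cv2.imwrite('pics/sc.png',im)
```

```text
rimc [ 0.53515722 -0.13399028  0.103     ] hub [ 0.53607222 -0.13256763  0.114     ] top [ 0.4933633 -0.1899255  0.17     ]
0.15256554559363888
0.1521498406066426
```

View pics/sc.png

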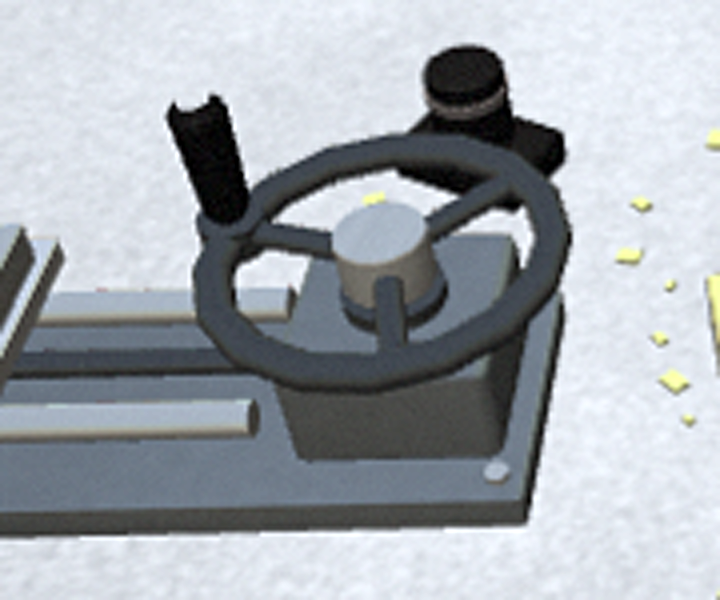

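The top view gives the wheel centre at about (0.5355, -0.1335) and the handle at -126.7° with a radius of 70.6 mm (70 expected). The handle foot sits at crop (224,218) and the hub top at (383,232) in the scene view. Plan: use the closed fingers as a peg, with tool yaw at 90° so the tool axes map to world (y, x, -z), and follow the handle clockwise from behind.

Request:
{"fn": "drive_tool", "kwargs": {"angular": [[0, 0, 0.147], [0, 0, 0.147], [0, 0, 0.147], [0, 0, 0.147], [0, 0, 0.147], [0, 0, 0.147], [0, 0, 0.147], [0, 0, 0.147], [0, 0, 0], [0, 0, 0], [0, 0, 0], [0, 0, 0], [0, 0, 0], [0, 0, 0], [0, 0, 0], [0, 0, 0], [0, 0, 0], [0, 0, 0], [0, 0, 0], [0, 0, 0]], "delta_pos": [[0, 0, -0.75], [0, 0, -0.75], [0, 0, -0.75], [0, 0, -0.75], [0, 0, -0.75], [0, 0, -0.75], [0, 0, -0.75], [0, 0, -0.75], [-2.9, 2.4, 0], [-2.9, 2.4, 0], [-2.9, 2.4, 0], [-2.9, 2.4, 0], [-2.9, 2.4, 0], [-2.9, 2.4, 0], [-2.9, 2.4, 0], [-2.9, 2.4, 0], [-2.9, 2.4, 0], [-2.9, 2.4, 0], [-2.9, 2.4, 0], [-2.9, 2.4, 0]], "gripper": [0, 0, 0, 0, 0, 0, 0, 0, 0, 0, 0, 0, 0, 0, 0, 0, 0, 0, 0, 0], "squeeze": 15}}

```text
time_s: 3.1
tool_pos: [0.5386, 0.2514, 0.2625]
tool_rot: [180.0, -0.0, 90.1]
force: [0.4, -0.5, 0.2]
grip_width: 0.0002
grasp_force: 0.0
```

Run:
```python
from h import *
s=eyes.read_camera('scene')
g=lambda x,y:(40+x/4-.37,170+y/4-.37)
print('hub',onz(s,g(383,232),.114),'foot',onz(s,g(224,218),.110),'top',onz(s,g(197,103),.17))
o=telemetry.get_obs();print(o['time_s'],o['tool_pos'],o['tool_rot'],o['qpos'],o['grip_width'])
```

```text
hub [ 0.53669938 -0.13282019  0.114     ] foot [ 0.49724454 -0.19325477  0.11      ] top [ 0.49702426 -0.18960256  0.17      ]
3.15 [0.54334578 0.24329322 0.26250043] [179.76585512   0.24792395  89.50372115] [-45.45454872  10.46939816  21.58630392  86.82744985  -3.53408256
  83.32604653 -24.28682471] 0.0002139736216857658
```

Request:
{"fn": "drive_tool", "kwargs": {"angular": [[0, 0, 0], [0, 0, 0], [0, 0, 0], [0, 0, 0], [0, 0, 0], [0, 0, 0], [0, 0, 0], [0, 0, 0], [0, 0, 0], [0, 0, 0], [0, 0, 0], [0, 0, 0], [0, 0, 0], [0, 0, 0], [0, 0, 0], [0, 0, 0], [0, 0, 0]], "delta_pos": [[-3.5, 0, 0], [-3.5, 0, 0], [-3.5, 0, 0], [-3.5, 0, 0], [-3.5, 0, 0], [-3.5, 0, 0], [-3.5, 0, 0], [-3.5, 0, 0], [-3.5, 0, 0], [-3.5, 0, 0], [-3.5, 0, 0], [-3.5, 0, 0], [-3.5, 0, 0], [0, -0.4, 0], [0, 0, 0], [0, 0, 0], [0, 0, 0]], "gripper": [0, 0, 0, 0, 0, 0, 0, 0, 0, 0, 0, 0, 0, 0, 0, 0, 0]}}

```text
time_s: 4.85
tool_pos: [0.5348, -0.2005, 0.2621]
tool_rot: [180.0, -0.1, 90.2]
force: [-0.4, -0.2, 1.0]
grip_width: 0.0006
grasp_force: 0.0
```

Run:
```python
from h import *
p=eyes.read_camera('scene');save(p,'s1.png')
o=telemetry.get_obs();print(o['time_s'],o['tool_pos'],o['tool_rot'],o['qpos'])
```

```text
4.9 [ 0.53475855 -0.20071918  0.2621217 ] [ 1.79988910e+02 -3.89601905e-02  9.02171334e+01] [-18.82844741   8.38692398  41.35218121  90.66956672  -5.61150819
  83.05279239  23.1168847 ]
```

View pics/s1.png

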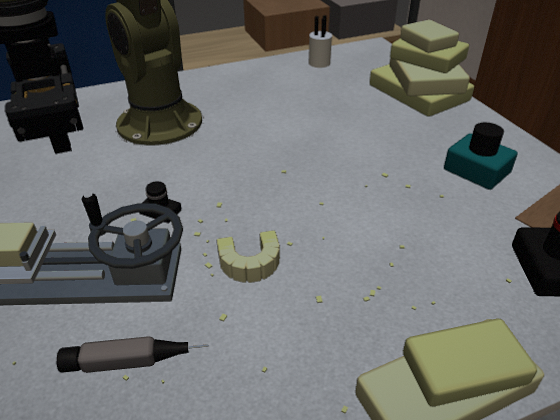

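The fingers appear at pixel (62,148), above and behind the handle. I'll check that against the projection.

Run:
```python
from h import *
p=eyes.read_camera('scene')
print(proj(p,[[.5348,-.2007,.248],[.5348,-.2007,.108],[0,0,0],[.536,-.133,.114]]), p['orientation'])
print(onz(p,(60,150),.248),onz(p,(160,125),0))
```

```text
[[ 70.00847327 169.45374744]
 [ 93.77147577 240.25284311]
 [160.29215047 122.44129504]
 [135.19955099 227.39844663]] [-129.81189734    0.60186263   68.24057806]
[ 0.47455046 -0.21095683  0.248     ] [ 0.01300111 -0.00343223  0.        ]
```

Run:
```python
from h import *
ims=[]
o=telemetry.get_obs();print(o['tool_pos'],o['tool_rot'])
for n,(a,b,c,d) in [('scene',(60,260,0,200)),('top',(130,330,330,530))]:
    p=eyes.read_camera(n); im=np.clip(p['pixels'][:,:,::-1].astype(float)*1.8,0,255).astype(np.uint8).copy()
    for X in ([.5348,-.2007,.248],[.5348,-.2007,.322]):
        q=proj(p,X)[0]; cv2.circle(im,tuple(q.round().astype(int)),2,(0,0,255),-1)
    ims.append(cv2.resize(im[a:b,c:d],(400,400)))
cv2.imwrite('pics/z.png',np.hstack(ims))
```

```text
[ 0.53471743 -0.20099908  0.2621621 ] [ 1.79986922e+02 -2.91805729e-02  9.01921340e+01]
```

View pics/z.png

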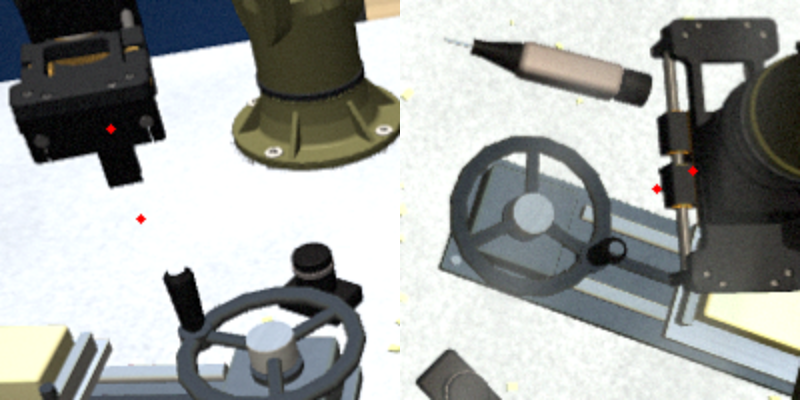

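The fingertip shows at scene pixel (61,151) but I expected (70,169). That would put it about 30 mm higher than assumed, so I'll check with the wrist camera.

Run:
```python
from h import *
p=eyes.read_camera('wrist'); print(p['origin'],p['orientation'],p['mtx'][0,0])
im=p['pixels'][:,:,::-1].copy()
X=[[.536,-.133,.114],[.4935,-.1899,.17],[.5348,-.2007,.248],[.5348,-.2007,.28]]
for q,c in zip(proj(p,X),[(0,0,255),(0,255,0),(255,0,0),(255,0,255)]):
    print(q); 
    if abs(q).max()<2000: cv2.circle(im,tuple(q.round().astype(int)),4,c,-1)
cv2.imwrite('pics/w.png',im)
```

```text
[ 0.5350385  -0.13489145  0.44520838] [ 1.65605837e+02 -5.54206704e-03  1.04704222e-01] 294.4342186884851
[277.19845298 128.44435489]
[232.62148379 189.57299034]
[275.80771205 226.42003333]
[275.71900012 243.34461286]
```

View pics/w.png

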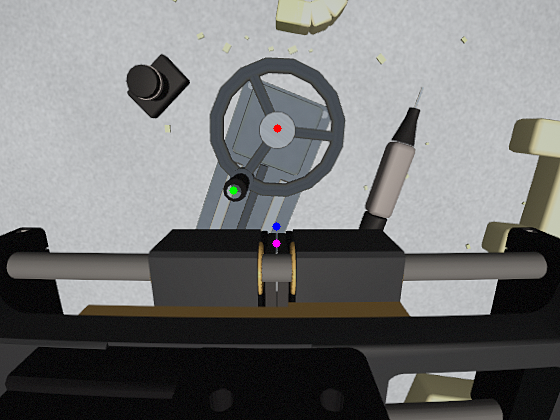

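The wrist view confirms the hub (277,128) and handle top (233,190) positions. The fingertip ends near row 232, which also points to a tip higher than TCP minus 14 mm. I'll quantify the tip and body heights.

Run:
```python
from h import *
p=eyes.read_camera('scene')
def atx(p,px,x):
    o,d=ray(p,px); return o+d*(x-o[0])/d[0]
def aty(p,px,y):
    o,d=ray(p,px); return o+d*(y-o[1])/d[1]
for x in (.535,.55): print('tip',x,[atx(p,(c,r),x).round(4) for c,r in ((54,152),(70,150))])
for x in (.572,.63): print('body',x,[atx(p,(c,r),x).round(4) for c,r in ((10,140),(82,127),(60,137))])
p=eyes.read_camera('wrist')
for y in (-.191,-.2): print('tipw',aty(p,(277,232),y).round(4))
print(telemetry.get_obs()['grip_width'])
```

```text
tip 0.535 [array([ 0.535 , -0.2133,  0.2812]), array([ 0.535 , -0.1924,  0.2793])]
tip 0.55 [array([ 0.55  , -0.2117,  0.2897]), array([ 0.55  , -0.1913,  0.2879])]
body 0.572 [array([ 0.572 , -0.2535,  0.3312]), array([ 0.572 , -0.1666,  0.3304]), array([ 0.572 , -0.1962,  0.3222])]
body 0.63 [array([ 0.63  , -0.243 ,  0.3616]), array([ 0.63  , -0.1641,  0.3609]), array([ 0.63  , -0.191 ,  0.3535])]
tipw [ 0.5354 -0.191   0.2883]
tipw [ 0.5355 -0.2     0.2629]
0.0003740601428900409
```

Vision puts the tips at about z 0.285, not 0.248. I'll descend first to a TCP height that is safe under either reading, then look again.

Request:
{"fn": "drive_tool", "kwargs": {"angular": [[0, 0, 0], [0, 0, 0], [0, 0, 0], [0, 0, 0], [0, 0, 0], [0, 0, 0], [0, 0, 0], [0, 0, 0], [0, 0, 0]], "delta_pos": [[0, 0, 2.1], [0, 0, 2.1], [0, 0, 2.1], [0, 0, 2.1], [0, 0, 2.1], [0, 0, 2.1], [0, 0, 0], [0, 0, 0], [0, 0, 0]], "gripper": [0, 0, 0, 0, 0, 0, 0, 0, 0]}}

```text
time_s: 6.1
tool_pos: [0.5351, -0.2028, 0.1375]
tool_rot: [179.9, 0.0, 90.1]
force: [0.6, 0.3, 0.7]
grip_width: 0.0007
grasp_force: 0.0
```

Run:
```python
from h import *
o=telemetry.get_obs();print(o['time_s'],o['tool_pos'],o['tool_rot'])
ims=[]
for n,(a,b,c,d) in [('scene',(110,290,20,200)),('top',(150,330,340,520))]:
    p=eyes.read_camera(n); im=np.clip(p['pixels'][:,:,::-1].astype(float)*1.8,0,255).astype(np.uint8)
    x,y,z=o['tool_pos']
    for dz,col in ((-.014,(0,0,255)),(.026,(0,255,0))):
        q=proj(p,[x,y,z+dz])[0]; print(n,q); cv2.circle(im,tuple(q.round().astype(int)),1,col,-1)
    ims.append(cv2.resize(im[a:b,c:d],(400,400),interpolation=cv2.INTER_CUBIC))
cv2.imwrite('pics/d.png',np.hstack(ims))
```

```text
6.1 [ 0.53514006 -0.20283986  0.13754998] [1.79878391e+02 2.62678569e-02 9.00543424e+01]
scene [ 90.03996793 233.6409121 ]
scene [ 83.59821998 214.57817539]
top [434.50186586 235.07396046]
top [441.66614448 231.72252946]
```

View pics/d.png

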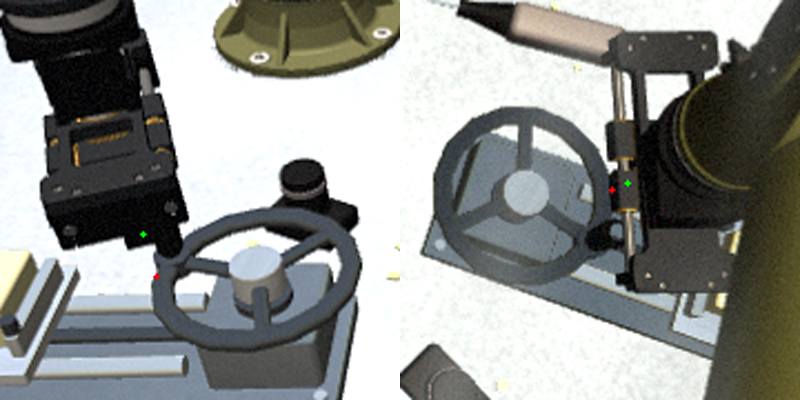

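The scene crop shows the tip near pixel (81,220), which is z ≈ 0.155, so the tip sits about 20–26 mm above the reported TCP. I'll descend in careful steps and watch the force.

Request:
{"fn": "drive_tool", "kwargs": {"angular": [[0, 0, 0], [0, 0, 0], [0, 0, 0], [0, 0, 0], [0, 0, 0]], "delta_pos": [[0, 0, 0.5], [0, 0, 0.5], [0, 0, 0.5], [0, 0, 0.5], [0, 0, 0]], "gripper": [0, 0, 0, 0, 0]}}

```text
time_s: 6.7
tool_pos: [0.5336, -0.2022, 0.1151]
tool_rot: [-179.9, -0.0, 90.1]
force: [-0.5, 0.7, -1.1]
grip_width: 0.0
grasp_force: 0.0
```

Request:
{"fn": "drive_tool", "kwargs": {"angular": [[0, 0, 0], [0, 0, 0], [0, 0, 0], [0, 0, 0]], "delta_pos": [[0, 0, 0.4], [0, 0, 0.4], [0, 0, 0.4], [0, 0, 0]], "gripper": [0, 0, 0, 0]}}

```text
time_s: 7.1
tool_pos: [0.5338, -0.2022, 0.1035]
tool_rot: [-179.9, -0.0, 90.1]
force: [-0.3, 0.0, 0.9]
grip_width: 0.0002
grasp_force: 0.0
```

Run:
```python
from h import *
o=telemetry.get_obs();print(o['time_s'],o['tool_pos'],o['tool_rot'])
ims=[]
x,y,z=o['tool_pos']
for n,(a,b,c,d) in [('scene',(140,290,30,180)),('wrist',(100,300,170,370))]:
    p=eyes.read_camera(n); im=np.clip(p['pixels'][:,:,::-1].astype(float)*(1.8 if n=='scene' else 1.8),0,255).astype(np.uint8)
    for dz,col in ((-.014,(0,0,255)),(.026,(0,255,0))):
        q=proj(p,[x+.015*(n=='scene'),y,z+dz])[0]; cv2.circle(im,tuple(q.round().astype(int)),1,col,-1)
    ims.append(cv2.resize(im[a:b,c:d],(400,400),interpolation=cv2.INTER_CUBIC))
cv2.imwrite('pics/e.png',np.hstack(ims))
```

```text
7.1 [ 0.53380874 -0.20224608  0.10345307] [-1.79938793e+02 -1.56012979e-02  9.00603136e+01]
```

View pics/e.png

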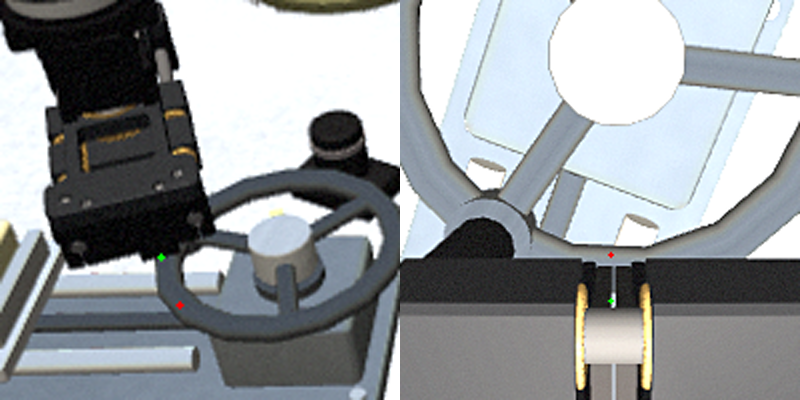

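No contact force, and the tip is just above the rim next to the handle. Now I'll tabulate the circular path in tool axes (x=dy, y=dx).

```bash
cat > path.py <<'E'
from h import *
import sys
C=np.array([.536,-.133])
def rows(a0,a1,n,start=None):
    a=np.radians(np.linspace(a0,a1,n+1)); P=C+.07*np.c_[np.cos(a),np.sin(a)]
    if start is not None: P[0]=start
    Q=np.round(P*1000)/10; D=np.diff(Q,axis=0)
    if start is not None: D[0]=np.round((P[1]-start)*100,1)
    return [[round(float(d[1]),1),round(float(d[0]),1),0] for d in D]
E
python3 - <<'E'
from path import *
o=telemetry.get_obs();v=o['tool_pos'][:2]-C;print(np.degrees(np.arctan2(v[1],v[0])),np.hypot(*v))
print(rows(-92,-98,2,o['tool_pos'][:2]))
E
```

```text
-91.49840739030948 0.06948905503228538
[[-0.0, -0.4, 0], [0.1, -0.4, 0]]
```

Request:
{"fn": "drive_tool", "kwargs": {"angular": [[0, 0, 0], [0, 0, 0], [0, 0, 0]], "delta_pos": [[0, -0.4, 0], [0.05, -0.4, 0], [0, 0, 0]], "gripper": [0, 0, 0]}}

```text
time_s: 7.5
tool_pos: [0.5256, -0.2021, 0.1043]
tool_rot: [180.0, -0.0, 90.0]
force: [-0.1, 0.0, -0.0]
grip_width: 0.0007
grasp_force: 0.0
```

Request:
{"fn": "drive_tool", "kwargs": {"angular": [[0, 0, 0], [0, 0, 0]], "delta_pos": [[0.02, -0.15, 0], [0, 0, 0]], "gripper": [0, 0]}}

```text
time_s: 7.7
tool_pos: [0.5247, -0.2017, 0.1043]
tool_rot: [180.0, -0.0, 90.1]
force: [-0.3, -0.1, -1.0]
grip_width: 0.0004
grasp_force: 0.0
```

Request:
{"fn": "drive_tool", "kwargs": {"angular": [[0, 0, 0], [0, 0, 0]], "delta_pos": [[0.03, -0.15, 0], [0, 0, 0]], "gripper": [0, 0]}}

```text
time_s: 7.9
tool_pos: [0.5231, -0.2014, 0.1042]
tool_rot: [-180.0, -0.0, 90.1]
force: [0.4, 0.2, 0.0]
grip_width: 0.0001
grasp_force: 0.0
```

Request:
{"fn": "drive_tool", "kwargs": {"angular": [[0, 0, 0], [0, 0, 0]], "delta_pos": [[0.03, -0.15, 0], [0, 0, 0]], "gripper": [0, 0]}}

```text
time_s: 8.1
tool_pos: [0.5216, -0.2011, 0.1041]
tool_rot: [-180.0, -0.0, 90.1]
force: [0.7, 0.6, -0.3]
grip_width: 0.0007
grasp_force: 0.0
```

Request:
{"fn": "drive_tool", "kwargs": {"angular": [[0, 0, 0], [0, 0, 0]], "delta_pos": [[0.03, -0.15, 0], [0, 0, 0]], "gripper": [0, 0]}}

```text
time_s: 8.3
tool_pos: [0.5201, -0.2008, 0.1041]
tool_rot: [-180.0, -0.0, 90.1]
force: [-1.0, 0.1, 0.1]
grip_width: 0.0003
grasp_force: 0.0
```

Request:
{"fn": "drive_tool", "kwargs": {"angular": [[0, 0, 0], [0, 0, 0]], "delta_pos": [[0.04, -0.15, 0], [0, 0, 0]], "gripper": [0, 0]}}

```text
time_s: 8.5
tool_pos: [0.5186, -0.2005, 0.1042]
tool_rot: [180.0, -0.0, 90.1]
force: [0.7, 0.8, -0.0]
grip_width: 0.0003
grasp_force: 0.0
```

Request:
{"fn": "drive_tool", "kwargs": {"angular": [[0, 0, 0], [0, 0, 0]], "delta_pos": [[0.04, -0.15, 0], [0, 0, 0]], "gripper": [0, 0]}}

```text
time_s: 8.7
tool_pos: [0.5179, -0.2001, 0.1044]
tool_rot: [179.9, 0.0, 90.1]
force: [2.3, -0.0, -0.5]
grip_width: 0.0005
grasp_force: 1.0
```

Request:
{"fn": "drive_tool", "kwargs": {"angular": [[0, 0, 0], [0, 0, 0]], "delta_pos": [[0.04, -0.15, 0], [0, 0, 0]], "gripper": [0, 0]}}

```text
time_s: 8.9
tool_pos: [0.5162, -0.1993, 0.1043]
tool_rot: [179.9, -0.0, 90.1]
force: [2.7, 1.0, -0.9]
grip_width: 0.0003
grasp_force: 1.4
```

Contact came at peg position (0.518, -0.200), angle about -105°. The same contact geometry recurs after one turn, so that is my stopping point. Next I'll generate the circle.

Run:
```python
from path import *
a=-106.6
for k in range(4):
    b=a-4.25*20; r=rows(a,b,20); print(round(b,1),(C+.07*np.array([np.cos(np.radians(b)),np.sin(np.radians(b))])).round(4)); print(r); a=b
```

```text
-191.6 [ 0.4674 -0.1189]
[[0.2, -0.5, 0], [0.2, -0.5, 0], [0.2, -0.4, 0], [0.3, -0.5, 0], [0.3, -0.4, 0], [0.3, -0.4, 0], [0.4, -0.4, 0], [0.4, -0.3, 0], [0.4, -0.3, 0], [0.4, -0.3, 0], [0.5, -0.3, 0], [0.4, -0.2, 0], [0.5, -0.2, 0], [0.5, -0.1, 0], [0.5, -0.1, 0], [0.5, -0.1, 0], [0.6, 0.0, 0], [0.5, 0.0, 0], [0.5, 0.1, 0], [0.5, 0.0, 0]]
-276.6 [ 0.544  -0.0635]
[[0.5, 0.2, 0], [0.5, 0.1, 0], [0.5, 0.2, 0], [0.5, 0.3, 0], [0.4, 0.2, 0], [0.4, 0.3, 0], [0.4, 0.3, 0], [0.4, 0.4, 0], [0.4, 0.4, 0], [0.3, 0.4, 0], [0.3, 0.4, 0], [0.2, 0.5, 0], [0.2, 0.4, 0], [0.2, 0.5, 0], [0.2, 0.5, 0], [0.1, 0.5, 0], [0.1, 0.6, 0], [0.0, 0.5, 0], [0.0, 0.5, 0], [0.0, 0.5, 0]]
-361.6 [ 0.606 -0.135]
[[-0.1, 0.5, 0], [-0.1, 0.5, 0], [-0.2, 0.5, 0], [-0.2, 0.5, 0], [-0.2, 0.5, 0], [-0.3, 0.4, 0], [-0.3, 0.4, 0], [-0.3, 0.5, 0], [-0.3, 0.3, 0], [-0.4, 0.4, 0], [-0.4, 0.3, 0], [-0.4, 0.3, 0], [-0.5, 0.3, 0], [-0.5, 0.2, 0], [-0.4, 0.2, 0], [-0.5, 0.1, 0], [-0.5, 0.2, 0], [-0.6, 0.0, 0], [-0.5, 0.1, 0], [-0.5, 0.0, 0]]
-446.6 [ 0.5402 -0.2029]
[[-0.5, 0.0, 0], [-0.5, -0.1, 0], [-0.5, -0.1, 0], [-0.5, -0.2, 0], [-0.5, -0.1, 0], [-0.5, -0.3, 0], [-0.4, -0.2, 0], [-0.5, -0.3, 0], [-0.4, -0.3, 0], [-0.4, -0.4, 0], [-0.3, -0.3, 0], [-0.4, -0.4, 0], [-0.3, -0.5, 0], [-0.2, -0.4, 0], [-0.3, -0.5, 0], [-0.2, -0.5, 0], [-0.1, -0.5, 0], [-0.1, -0.5, 0], [-0.1, -0.5, 0], [-0.1, -0.5, 0]]
```

Request:
{"fn": "drive_tool", "kwargs": {"angular": [[0, 0, 0], [0, 0, 0], [0, 0, 0], [0, 0, 0], [0, 0, 0], [0, 0, 0], [0, 0, 0], [0, 0, 0], [0, 0, 0], [0, 0, 0], [0, 0, 0], [0, 0, 0], [0, 0, 0], [0, 0, 0], [0, 0, 0], [0, 0, 0], [0, 0, 0], [0, 0, 0], [0, 0, 0], [0, 0, 0]], "delta_pos": [[0.2, -0.5, 0], [0.2, -0.5, 0], [0.2, -0.4, 0], [0.3, -0.5, 0], [0.3, -0.4, 0], [0.3, -0.4, 0], [0.4, -0.4, 0], [0.4, -0.3, 0], [0.4, -0.3, 0], [0.4, -0.3, 0], [0.5, -0.3, 0], [0.4, -0.2, 0], [0.5, -0.2, 0], [0.5, -0.1, 0], [0.5, -0.1, 0], [0.5, -0.1, 0], [0.6, 0, 0], [0.5, 0, 0], [0.5, 0.1, 0], [0.5, 0, 0]], "gripper": [0, 0, 0, 0, 0, 0, 0, 0, 0, 0, 0, 0, 0, 0, 0, 0, 0, 0, 0, 0]}}

```text
time_s: 10.9
tool_pos: [0.4681, -0.1193, 0.1047]
tool_rot: [179.8, 0.1, 90.0]
force: [3.8, -4.6, -0.9]
grip_width: 0.0005
grasp_force: 2.4
```

Run:
```python
from path import *
o=telemetry.get_obs();v=o['tool_pos'][:2]-C;print(o['tool_pos'],o['force'],np.degrees(np.arctan2(v[1],v[0])),np.hypot(*v))
for n in ['top','scene','wrist']:
    p=eyes.read_camera(n);save(p,n+'q.png')
    for m in models.cut_out(p,'handle')[:1]:
        A,s=handle_fit([p],[m['pixels'].astype(np.uint8)],C); print(n,m['p'],m['centre'],m['pixels'].sum(),A[s[0].argmax()],s.max())
```

```text
[ 0.46811319 -0.11926087  0.10473045] [ 3.78414985 -4.55705854 -0.87576109] 168.55884570443197 0.06926314616701928
top 0.45 [377.0, 268.5] 43 144.0 0.1853448275862069
scene 0.72 [149.2, 196.9] 160 149.0 0.32854209445585214
wrist 0.78 [292.1, 216.7] 1690 148.0 0.5373608903020668
```

The handle is at about 148° with the peg 20° behind it, so it is following. Continue.

Request:
{"fn": "drive_tool", "kwargs": {"angular": [[0, 0, 0], [0, 0, 0], [0, 0, 0], [0, 0, 0], [0, 0, 0], [0, 0, 0], [0, 0, 0], [0, 0, 0], [0, 0, 0], [0, 0, 0], [0, 0, 0], [0, 0, 0], [0, 0, 0], [0, 0, 0], [0, 0, 0], [0, 0, 0], [0, 0, 0], [0, 0, 0], [0, 0, 0], [0, 0, 0]], "delta_pos": [[0.5, 0.2, 0], [0.5, 0.1, 0], [0.5, 0.2, 0], [0.5, 0.3, 0], [0.4, 0.2, 0], [0.4, 0.3, 0], [0.4, 0.3, 0], [0.4, 0.4, 0], [0.4, 0.4, 0], [0.3, 0.4, 0], [0.3, 0.4, 0], [0.2, 0.5, 0], [0.2, 0.4, 0], [0.2, 0.5, 0], [0.2, 0.5, 0], [0.1, 0.5, 0], [0.1, 0.6, 0], [0, 0.5, 0], [0, 0.5, 0], [0, 0.5, 0]], "gripper": [0, 0, 0, 0, 0, 0, 0, 0, 0, 0, 0, 0, 0, 0, 0, 0, 0, 0, 0, 0]}}

```text
time_s: 13.2
tool_pos: [0.5436, -0.0632, 0.1041]
tool_rot: [-180.0, 0.0, 90.0]
force: [-3.7, -2.4, 0.7]
grip_width: 0.0001
grasp_force: 2.2
```

```bash
cat > chk.py <<'E'
from path import *
o=telemetry.get_obs();v=o['tool_pos'][:2]-C;print(o['tool_pos'],o['force'],np.degrees(np.arctan2(v[1],v[0])),np.hypot(*v))
for n in ['top','scene','wrist']:
    p=eyes.read_camera(n)
    for m in models.cut_out(p,'handle')[:1]:
        A,s=handle_fit([p],[m['pixels'].astype(np.uint8)],C); print(n,m['p'],m['centre'],m['pixels'].sum(),A[s[0].argmax()],s.max())
E
python3 chk.py
```

```text
[ 0.54362773 -0.06320834  0.10406405] [-3.65887544 -2.37433159  0.72873561] 83.76273395887323 0.07020724743717682
scene 0.47 [173.7, 223.9] 210 57.0 0.3867403314917127
```

Request:
{"fn": "drive_tool", "kwargs": {"angular": [[0, 0, 0], [0, 0, 0], [0, 0, 0], [0, 0, 0], [0, 0, 0], [0, 0, 0], [0, 0, 0], [0, 0, 0], [0, 0, 0], [0, 0, 0], [0, 0, 0], [0, 0, 0], [0, 0, 0], [0, 0, 0], [0, 0, 0], [0, 0, 0], [0, 0, 0], [0, 0, 0], [0, 0, 0], [0, 0, 0]], "delta_pos": [[-0.1, 0.5, 0], [-0.1, 0.5, 0], [-0.2, 0.5, 0], [-0.2, 0.5, 0], [-0.2, 0.5, 0], [-0.3, 0.4, 0], [-0.3, 0.4, 0], [-0.3, 0.5, 0], [-0.3, 0.3, 0], [-0.4, 0.4, 0], [-0.4, 0.3, 0], [-0.4, 0.3, 0], [-0.5, 0.3, 0], [-0.5, 0.2, 0], [-0.4, 0.2, 0], [-0.5, 0.1, 0], [-0.5, 0.2, 0], [-0.6, 0, 0], [-0.5, 0.1, 0], [-0.5, 0, 0]], "gripper": [0, 0, 0, 0, 0, 0, 0, 0, 0, 0, 0, 0, 0, 0, 0, 0, 0, 0, 0, 0]}}

```text
time_s: 15.5
tool_pos: [0.6044, -0.1347, 0.1039]
tool_rot: [-179.8, -0.1, 90.0]
force: [-3.9, 2.8, 1.6]
grip_width: 0.0008
grasp_force: 2.6
```

```bash
python3 chk.py
```

```text
[ 0.60438943 -0.13474331  0.10388487] [-3.89754701  2.77588752  1.62156833] -1.4602101100603948 0.06841164170492887
```

Request:
{"fn": "drive_tool", "kwargs": {"angular": [[0, 0, 0], [0, 0, 0], [0, 0, 0], [0, 0, 0], [0, 0, 0], [0, 0, 0], [0, 0, 0], [0, 0, 0], [0, 0, 0], [0, 0, 0], [0, 0, 0], [0, 0, 0], [0, 0, 0], [0, 0, 0], [0, 0, 0], [0, 0, 0], [0, 0, 0], [0, 0, 0], [0, 0, 0], [0, 0, 0]], "delta_pos": [[-0.5, 0, 0], [-0.5, -0.1, 0], [-0.5, -0.1, 0], [-0.5, -0.2, 0], [-0.5, -0.1, 0], [-0.5, -0.3, 0], [-0.4, -0.2, 0], [-0.5, -0.3, 0], [-0.4, -0.3, 0], [-0.4, -0.4, 0], [-0.3, -0.3, 0], [-0.4, -0.4, 0], [-0.3, -0.5, 0], [-0.2, -0.4, 0], [-0.3, -0.5, 0], [-0.2, -0.5, 0], [-0.1, -0.5, 0], [-0.1, -0.5, 0], [-0.1, -0.5, 0], [-0.1, -0.5, 0]], "gripper": [0, 0, 0, 0, 0, 0, 0, 0, 0, 0, 0, 0, 0, 0, 0, 0, 0, 0, 0, 0]}}

```text
time_s: 17.8
tool_pos: [0.5396, -0.2024, 0.1042]
tool_rot: [180.0, -0.0, 90.1]
force: [3.8, 2.6, -0.1]
grip_width: 0.0004
grasp_force: 1.6
```

```bash
python3 chk.py
```

```text
[ 0.53956785 -0.20238623  0.1041858 ] [ 3.8164934   2.63067519 -0.12826207] -87.05643242045403 0.06947789837185836
top 0.42 [428.2, 248.8] 24 -108.0 0.08695652173913043
wrist 0.41 [238.4, 228.3] 125 -107.0 0.03570408454727221
```

Request:
{"fn": "drive_tool", "kwargs": {"angular": [[0, 0, 0], [0, 0, 0], [0, 0, 0], [0, 0, 0], [0, 0, 0], [0, 0, 0]], "delta_pos": [[0, -0.5, 0], [0.05, -0.5, 0], [0.05, -0.4, 0], [0.05, -0.4, 0], [0, 0, 0], [0, 0, 0]], "gripper": [0, 0, 0, 0, 0, 0]}}

```text
time_s: 18.7
tool_pos: [0.5215, -0.2012, 0.1043]
tool_rot: [-180.0, -0.0, 90.1]
force: [1.8, 1.9, -0.4]
grip_width: 0.0009
grasp_force: 1.0
```

```bash
python3 chk.py
```

```text
[ 0.5214976  -0.20118596  0.10434799] [ 1.83432407  1.94372009 -0.37731325] -102.00725495898496 0.06971114706518339
wrist 0.76 [237.9, 222.8] 390 -123.0 0.11443661971830986
```

Request:
{"fn": "drive_tool", "kwargs": {"angular": [[0, 0, 0], [0, 0, 0], [0, 0, 0], [0, 0, 0]], "delta_pos": [[0.03, -0.1, 0], [0.03, -0.1, 0], [0.03, -0.1, 0], [0, 0, 0]], "gripper": [0, 0, 0, 0]}}

```text
time_s: 19.4
tool_pos: [0.5188, -0.2002, 0.1042]
tool_rot: [180.0, -0.0, 90.1]
force: [3.5, 0.1, 0.5]
grip_width: 0.0007
grasp_force: 1.5
```

Request:
{"fn": "drive_tool", "kwargs": {"angular": [[0, 0, 0], [0, 0, 0], [0, 0, 0], [0, 0, 0], [0, 0, 0], [0, 0, 0], [0, 0, 0], [0, 0, 0], [0, 0, 0], [0, 0, 0], [0, 0, 0], [0, 0, 0], [0, 0, 0], [0, 0, 0], [0, 0, 0], [0, 0, 0], [0, 0, 0], [0, 0, 0], [0, 0, 0], [0, 0, 0]], "delta_pos": [[0, -0.05, 0], [0, 0, 0], [0, 0.4, 0], [-0.1, 0.7, 0], [-0.1, 0.7, 0], [0, 0, -3], [0, 0, -3], [0, 0, -3], [0, 0, -3], [0, 0, -3], [3, 0, 0], [4, 0, 0], [4, 0, 0], [4, 0, 0], [4, 0, 0], [4, 0, 0], [4, 0, 0], [4, 0, 0], [4, 0, 0], [4, 0, 0]], "gripper": [0, 0, 0, 0, 0, 0, 0, 0, 0, 0, 0, 0, 0, 0, 0, 0, 0, 0, 0, 0]}}

```text
time_s: 21.4
tool_pos: [0.5358, 0.1892, 0.2539]
tool_rot: [-180.0, 0.0, 90.0]
force: [1.2, -0.6, -0.6]
grip_width: -0.0001
grasp_force: 0.0
```

```bash
cat > cmp.py <<'E'
from path import *
ims=[]
for n,(a,b,c,d) in [('scene',(150,320,0,200)),('top',(180,330,340,560))]:
    p=eyes.read_camera(n); save(p,n+'_now.png')
    q=cv2.imread('pics/'+n+'0.png'); now=cv2.imread('pics/'+n+'_now.png')
    m=models.cut_out(p,'handle')
    for k in m[:1]:
        A,s=handle_fit([p],[k['pixels'].astype(np.uint8)],C); print(n,k['p'],k['centre'],k['pixels'].sum(),A[s[0].argmax()],s.max())
    # template shift of handle patch old->now
    box=(82,192,22,34) if n=='scene' else (428,246,18,18)
    x,y,w,h=box; t=q[y:y+h,x:x+w]; r=cv2.matchTemplate(now[y-12:y+h+12,x-12:x+w+12],t,cv2.TM_SQDIFF); 
    i=np.unravel_index(r.argmin(),r.shape); 
    sx=(r[i[0],i[1]-1]-r[i[0],i[1]+1])/(2*(r[i[0],i[1]-1]+r[i[0],i[1]+1]-2*r[i])); sy=(r[i[0]-1,i[1]]-r[i[0]+1,i[1]])/(2*(r[i[0]-1,i[1]]+r[i[0]+1,i[1]]-2*r[i]))
    print(n,'handle shift px',i[1]+sx-12,i[0]+sy-12)
    for t in ('battery','foam_arch','rotary_tool'): print(t,[np.round(k['centre'],1) for k in models.search_frame(p,t)[:1]])
    ims+=[cv2.resize(v[a:b,c:d],(400,300)) for v in (q,now)]
cv2.imwrite('pics/cmp.png',np.clip(np.vstack([np.hstack(ims[:2]),np.hstack(ims[2:])])*1.7,0,255).astype(np.uint8))
# handle px sensitivity per deg
for a in (-127,-126): 
    r=np.radians(a); print(proj(p,[C[0]+.07*np.cos(r),C[1]+.07*np.sin(r),.15]))
E
python3 cmp.py
```

```text
scene 0.95 [92.7, 210.0] 369 -124.0 0.6624775583482945
scene handle shift px -0.07076852023601532 0.16926446557044983
battery [array([156.1, 196.6])]
foam_arch [array([250.9, 258.1])]
rotary_tool [array([112.7, 354.6])]
top 0.61 [432.3, 256.4] 140 -125.0 0.5243445692883895
top handle shift px -0.1517246812582016 0.026049256324768066
battery [array([359.4, 328.1])]
foam_arch [array([306.2, 215.5])]
rotary_tool [array([414.4, 166.9])]
[[433.13171869 255.65637851]]
[[433.49481912 255.10787454]]
```

View pics/cmp.png

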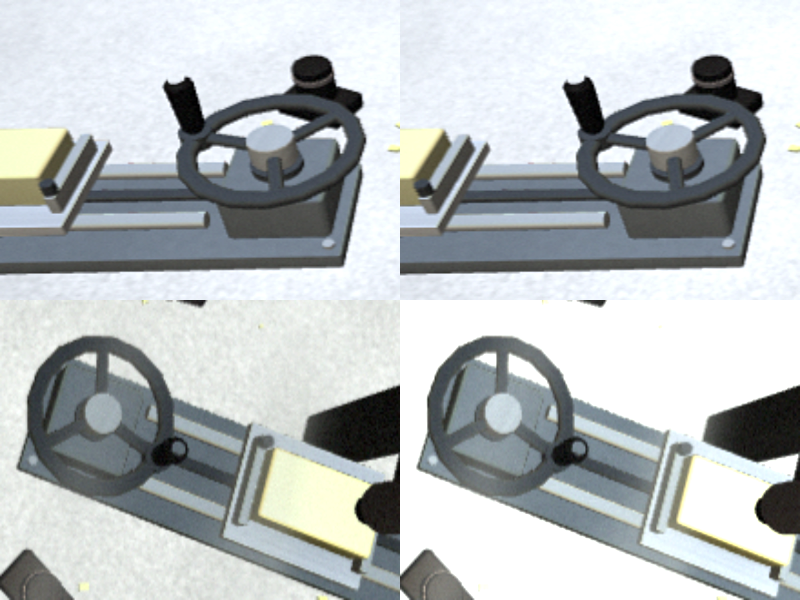

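The handle is back within about 0.2 px (well under 1°) of its start in both views and is seated. The foam has advanced, and the bystanders have not moved. I'll hand in.

```bash
python3 -c "
from cell import env
print(env.sign_off())"
```

```text
the job is handed in; nothing more can be done
None
```

I pushed the hand wheel one full turn clockwise. The handle is back within about 0.2 px of its start in both camera views and seated in its socket, the foam has advanced, the battery, arch and rotary tool are unmoved, and the job is handed in at about 22 s; the sign-off gave no verdict.

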